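# Open the sprung ring clamp to its marker and hold it

### The job

I want to load a ring into the clamp that has the crossbar handle (not the one with the ball knob). Pull its slide right out to the end stop to clear the jaws, then ease it back under control, never letting it snap, until the thin index blade on the slide stands in line with the middle of the brass marker tab beside it. Finish while still holding it there against its spring, and leave the marker, the other clamp and everything else on the bench undisturbed.

Things in the scene. Friction and masses are not known exactly. Their poses are not given: they have to be found in the camera images.
- bar_clamp: The clamp to be worked: a steel base 247 x 110 mm fixed to the bench with a spring-closed slide on it that is pulled away from the fixed jaw, out of the base's front, which faces the robot within 0.35 rad. Origin on the bench under the base, x towards the fixed jaw, y to its left, z up; with the slide shut the crossbar is at x = -60 mm, fixed jaw from x = 62 to 90 mm, 55 mm high
- bar_clamp_handle (a point): Centre of its crossbar: a level steel bar 12 mm in diameter, 64 mm long, along this frame's y, 80 mm above the bench, on a 10 mm post at its middle that rises from the slide (slide top 32 mm above the bench). Pulling moves the bar along this frame's -x. At least 70 mm free before and behind the bar above 56 mm height
- bar_clamp_slide (a joint): Opening of that clamp's slide in m: 0 = shut (start), 0.070 = against the end stop. A spring pulls it shut: 5.4 N when shut, 11.7 N at the stop, plus 0.4 N friction. Let go, it snaps shut
- bar_clamp_index (a point): Tip of the slide's index blade: a thin dark blade 6 mm wide lying across the slide and sticking out of its left side (this frame's +y), 80 mm behind the crossbar, its top 40 mm above the bench; moves with the slide
- bar_clamp_tab (a point): Top of the brass marker tab, 12 mm wide along x, 52 mm high, on the bar along the clamp's left side, 15 mm to the left of the blade's tip line. Same axes as the clamp. It marks how far to open; it stays where it is set (slides only if pushed with over 5 N)
- bar_clamp_rider (a joint): Where the marker tab is set, in m, on the same scale as bar_clamp_slide: the blade stands at the middle of the tab when both values are equal. Between 0.020 and 0.046
- ball_clamp_handle (a point): Centre of the ball (28 mm diameter, 80 mm above the bench) of the second clamp, alike in all but its handle: a round ball knob in place of the crossbar. Not to be worked
- ball_clamp_slide (a joint): Opening of the ball-knob clamp in m, 0 = shut; to be left shut
- wheel: red rubber polishing wheel lying flat, 44 mm diameter, 8 mm thick; origin at the centre of its underside. Loose bystander, leave alone
- block: white ceramic soldering block, 70 x 44 x 25 mm; origin at the centre of its underside. Loose bystander
- band: small plain brass ring lying flat, 22 mm outside, 6 mm high; origin at the centre of its underside. Loose bystander
- third_hand: steel third-hand base: round foot 72 mm across with a post, 90 mm high; origin at the centre of its underside. Loose bystander
- stretcher: bronze ring stretcher handle lying on the bench, 150 mm long along its x, 24 mm high; origin at its middle on the bench. Loose bystander
- jar: amber glass jar with white cap, 52 mm diameter, 60 mm high; origin at the centre of its underside. Loose bystander

How it is judged:
By the outcome, as a careful person would: the job done as asked, in the order asked, and still so for the second after the job is handed in, while the arm keeps its last pose, push and grip.
It also fails if it takes over 38 s, if anything falls off the work surface, if the arm or the gripper's body presses on something with over 40 N, if the wrist force passes 120 N, or if a joint passes its speed limit or range.

### The arm

A 6-joint arm with a two-finger parallel gripper is mounted at the origin on the work surface. World frame = base frame: x ahead of the robot, y to its left, z up, the work surface at z = 0. Lengths are in m, angles in rad, forces in N, time in s.
With the tool pointing down it reaches from about 0.3 to 0.875 m from the base axis. Payload 6.4 kg.
Tool frame: the origin (TCP) lies midway between the tips of the shut fingers; the grasp point (between the pads) lies 19 mm behind it; x points along the fingers, y is the direction in which the jaws open and shut, and the axes are right-handed (so a half turn about x gives the same grasp; the last joint's range is limited). The gripper opens to 85 mm and grips with 20 to 120 N. Pads are 22 mm wide; open, the fingers measure 114 mm over their backs; the gripper's body (76 mm by 85 mm) begins 54 mm behind the grasp point. The pads swing forward as they close: fully open they stand 13 mm farther back than shut.
Start: joints at [-1.405, 0.181, 1.607, -0, 1.354, -0.206], TCP at [0.209, -0.536, 0.231] pointing down, gripper open.
Joint ranges: [-2.99, 2.99], [-0.89, 2.07], [0.3, 2.58], [-1.14, 4.28], [0, 2.63], [-3.12, 3.12]. Speed limits (rad/s): [2.57, 2.57, 3.01, 3.14, 3.14, 3.14].

### API

Orientations are given as a rotation vector (axis times angle).
In Python, from bench import arm, viewer gives the robot as it stands.
- The arm moves only by the tool move_arm, never from a script. Its argument "targets" is a list of rows, each a list of 7 numbers: the finger opening in mm, from 0 to 85.4, then the shift along the tool's x, y, z as a fraction of full scale, then the turn, a rotation vector about the tool's x, y, z as a fraction of full scale. A call has 1 to 20 rows; each row is the pose to reach, as a shift and turn from the pose measured when the call began, along the tool's axes at that moment, turning the shorter way round; what a row does not reach only later rows make up. Full scale, the value 1, is 150 mm for a shift and 180 degrees for a turn. A row lasts 1/8 s, in which the tool goes at most 62.5 mm and 10.7 degrees, less where a joint would pass 70% of its speed; a pose out of reach is approached as far as the arm can. A call with a number of a shift or a turn outside -1 to 1 is refused whole. A call with a gripper value outside its range is refused whole. The fingers move at their own pace and stop on an object; "force" is the grip in N (left out, the last holds). Time passes only in rows, so rows that repeat a pose let the fingers close. It gives the time, the measured TCP pose, the force and the opening at its end, in the units of the state.
- arm.state(): the state, without advancing time (a new reading comes with each control period).
- viewer.snapshot(name): name is "scene" or "side" or "wrist"; returns the picture (400x640x3 uint8, red, green, blue); there is no depth.
- viewer.get_calibration(name): a dict with "fov_y" (degrees; the focal length in pixels is half the picture's height over the tangent of half this angle, whatever the lens; pixels are square), "cx", "cy" (the principal point, pixels), "k1" (the pictures are not rectified: a ray, as slopes to the right and down, at radius r is drawn at 1 + k1 r^2 times it, then the intrinsics apply), "xyz" and "attitude" of the camera in the world. Camera axes: x right, y up, looking along -z (the intrinsics and any distortion apply to the point x, -y, -z); pixel columns grow to the right and rows downward; lengths in m; the calibration is good to about 2 mm. A picture is of the moment at which its call begins: read the wrist's pose just before it. get_calibration takes no time and is no camera call; for the wrist camera it gives the pose at the moment of the call.
- arm.hand_in(): hands the job in, once; it reports no verdict.
The state is a dict: "time_s": time; "qpos": joint angles; "joint_velocities": joint speeds; "effort": joint torques, N m; "eef_pos": TCP position; "eef_rot": TCP orientation; "contact_force": force on the tool from outside, world axes, zero at the start; "moment": the same for the moment, N m; "width": opening from 0.0 (shut) to 1.0 (fully open).
Only numpy, scipy, OpenCV 4.12 (cv2) and the standard library are available. Lean on these libraries where they do the work, as an engineer would, in place of code of your own. Each camera call takes 0.05 s, during which the arm holds its last target.

## Working session

There is one attempt and no reset: what is moved stays moved. The work goes in short steps, Python scripts to look and compute and a tool call to move; the robot and the scene stay as the last step left them, time stands still between calls to the robot, and variables do not carry over. Pictures are saved under pics/ and viewed, and the job is handed in when it is done.

Besides the shell and the picture viewer there is one more tool, called after "Call:" as name([rows], argument=value, ...), one row to a line, values as JSON. move_arm: Moves the arm, as the interface text tells. Its arguments: {"type":"object","properties":{"targets":{"type":"array","items":{"type":"array","items":{"type":"number"}}},"force":{"type":"number"}},"required":["targets"]}

```bash
mkdir -p pics; ls
python3 - <<'E'
from bench import arm, viewer
import cv2
s=arm.state();print({k:s[k] for k in s})
for n in("scene","side","wrist"):
    print(n,viewer.get_calibration(n))
    cv2.imwrite(f"pics/{n}0.png",cv2.cvtColor(viewer.snapshot(n),cv2.COLOR_RGB2BGR))
E
```

```text
pics
{'time_s': 0.0, 'qpos': array([-1.40530526e+00,  1.81540483e-01,  1.60801363e+00, -5.89864098e-06,
        1.35377511e+00, -2.06295490e-01]), 'joint_velocities': array([ 0.00133632,  0.00102256,  0.00132098, -0.00022144,  0.00269128,
       -0.00083337]), 'effort': array([-1.64378027e-03, -4.44873297e+01, -3.51339984e+01, -6.02784567e-04,
        9.01794643e-03,  5.93422644e-07]), 'eef_pos': array([ 0.20881104, -0.53515706,  0.23038174]), 'eef_rot': array([ 2.01905146,  0.38149119, -2.01899051]), 'contact_force': array([-0.82028171,  0.66026199, -0.550089  ]), 'moment': array([ 0.04749815, -0.01715998, -0.03658995]), 'width': 1.0011748928318425}
scene {'fov_y': 55.800493390279236, 'cx': 324.565813428907, 'cy': 205.12113326688805, 'k1': -0.0591866322769058, 'xyz': array([1.42994476, 0.07059025, 0.77233896]), 'attitude': array([0.65292578, 0.76540421, 1.55428442])}
side {'fov_y': 50.59523707306516, 'cx': 323.6341777534387, 'cy': 199.6967051682076, 'k1': 0.011037279120441255, 'xyz': array([0.53846058, 0.89661879, 0.59564126]), 'attitude': array([ 0.05511238, -1.5720434 , -2.70770848])}
wrist {'fov_y': 71.37311288389179, 'cx': 318.26371136725396, 'cy': 198.57139671426984, 'k1': -0.00638088825074067, 'xyz': array([ 0.27062433, -0.51176052,  0.37390239]), 'attitude': array([-0.23392222,  0.16080608, -1.19183477])}
```

View pics/scene0.png

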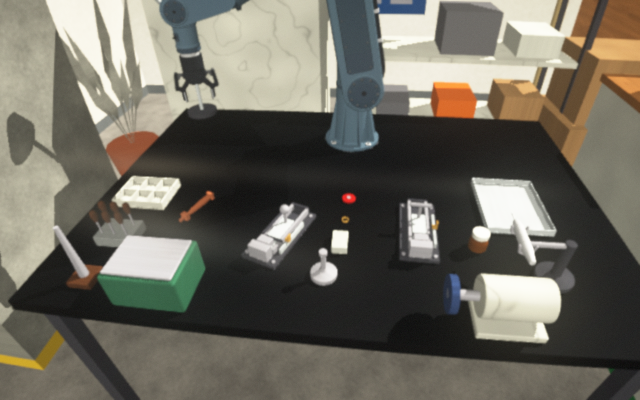

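View pics/side0.png

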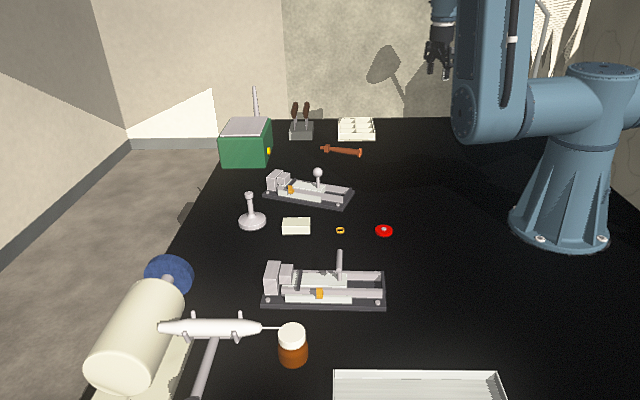

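View pics/wrist0.png

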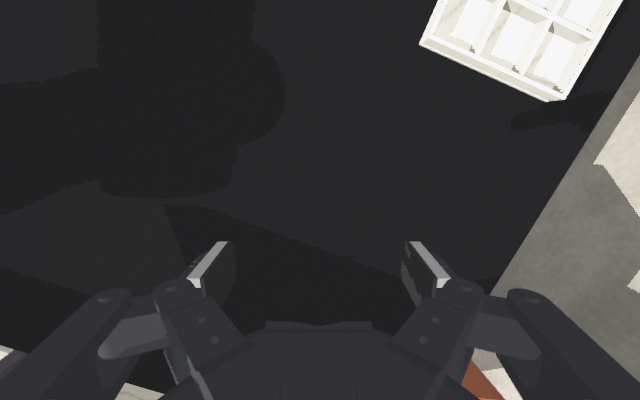

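The scene view shows the crossbar clamp at about (420,230) and the ball clamp at (282,235). In the side view the crossbar clamp is at about (322,285), with its brass tab at (319,294). Next I'll enlarge these areas.

```bash
cat > h.py <<'E'
import numpy as np, cv2
from scipy.spatial.transform import Rotation as R
from bench import arm, viewer
def ray(c,u,v):
    f=200/np.tan(np.radians(c['fov_y'])/2)
    xd=np.array([(u-c['cx'])/f,(v-c['cy'])/f]); x=xd.copy()
    for _ in range(20): x=xd/(1+c['k1']*(x@x))
    d=R.from_rotvec(c['attitude']).apply([x[0],-x[1],-1]); return np.array(c['xyz']),d
def onz(c,u,v,z):
    o,d=ray(c,u,v); return o+d*(z-o[2])/d[2]
def proj(c,p):
    f=200/np.tan(np.radians(c['fov_y'])/2)
    q=R.from_rotvec(c['attitude']).inv().apply(np.array(p)-c['xyz']); x=np.array([q[0],-q[1]])/-q[2]
    x=x*(1+c['k1']*(x@x)); return x*f+[c['cx'],c['cy']]
def tri(rs):
    A=0;b=0
    for o,d in rs:
        d=d/np.linalg.norm(d);M=np.eye(3)-np.outer(d,d);A=A+M;b=b+M@o
    return np.linalg.solve(A,b)
E
python3 - <<'E'
import cv2
a=cv2.imread('pics/scene0.png')[190:270,390:450];b=cv2.imread('pics/side0.png')[240:320,250:400]
cv2.imwrite('pics/sc_c.png',cv2.resize(a,None,fx=7,fy=7,interpolation=2));cv2.imwrite('pics/si_c.png',cv2.resize(b,None,fx=5,fy=5,interpolation=2))
E
```

```text
(no output)
```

View pics/sc_c.png

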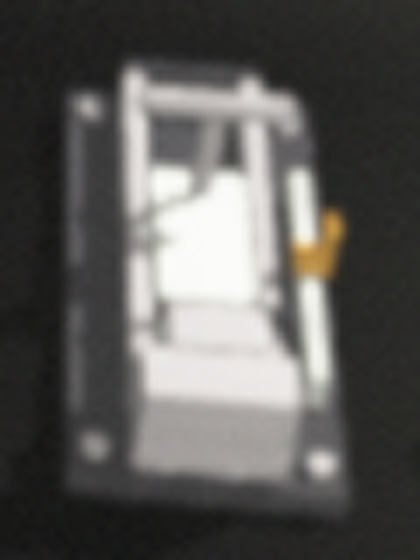

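View pics/si_c.png

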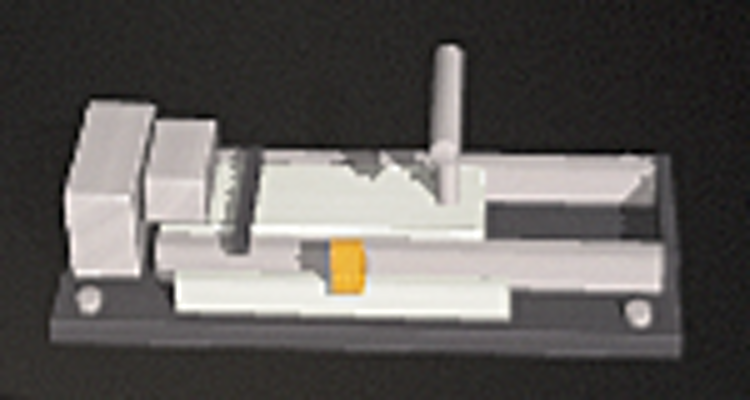

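Run:
```python
from h import *
c=viewer.get_calibration('scene');s=viewer.get_calibration('side')
P=lambda u,v:(390+u/7,190+v/7)
Q=lambda u,v:(250+u/5,240+v/5)
print('bar side far/near',onz(s,*Q(450,55),.083),onz(s,*Q(443,148),.08))
print('bar scene L/R',onz(c,*P(140,100),.08),onz(c,*P(292,115),.08))
# base corners side
for q in [(52,340),(683,353),(672,155)]: print('base',q,onz(s,*Q(*q),0.0))
for q in [(68,490),(350,518),(70,92)]: print('base sc',q,onz(c,*P(*q),0.0))
print('tab',onz(s,*Q(332,238),.052),onz(s,*Q(362,238),.052),onz(c,*P(333,215),.052))
print('blade',onz(s,*Q(235,250),.04),onz(s,*Q(250,152),.04))
```

```text
bar side far/near [0.53672074 0.2073454  0.083     ] [0.53979886 0.26219321 0.08      ]
bar scene L/R [0.54070382 0.20426269 0.08      ] [0.54488741 0.26679815 0.08      ]
base (52, 340) [0.69454348 0.28126592 0.        ]
base (683, 353) [0.44769654 0.28820738 0.        ]
base (672, 155) [0.44023061 0.16896055 0.        ]
base sc (68, 490) [6.91382222e-01 1.77427158e-01 1.11022302e-16]
base sc (350, 518) [0.69599615 0.28685132 0.        ]
base sc (70, 92) [0.43493989 0.18731105 0.        ]
tab [0.5822987  0.28105735 0.052     ] [0.57087819 0.28108402 0.052     ] [0.57461171 0.28495729 0.052     ]
blade [0.62053308 0.2742296  0.04      ] [0.61916338 0.21516616 0.04      ]
```

```bash
cat >> h.py <<'E'
def tgt_rot(yaw,flip):
    # tool x down, tool y along clamp +-x
    yv=np.array([np.cos(yaw),np.sin(yaw),0])*(1 if flip else -1); xv=np.array([0,0,-1.]); return R.from_matrix(np.c_[xv,yv,np.cross(xv,yv)])
def rel(p,Rt,s=None):
    s=s or arm.state(); R0=R.from_rotvec(s['eef_rot']); 
    sh=R0.inv().apply(np.array(p)-s['eef_pos'])/.15; tr=(R0.inv()*Rt).as_rotvec()/np.pi
    return np.r_[sh,tr].round(4)
E
python3 - <<'E'
from h import *
s=arm.state();print(R.from_rotvec(s['eef_rot']).as_matrix().round(3))
for f in(0,1): print(rel([.5,.2,.23],tgt_rot(-.045,f)))
c=viewer.get_calibration('wrist');R0=R.from_rotvec(s['eef_rot'])
print(R0.inv().apply(c['xyz']-s['eef_pos']),(R0.inv()*R.from_rotvec(c['attitude'])).as_matrix().round(3))
E
```

```text
[[-0.     0.363 -0.932]
 [ 0.001 -0.932 -0.363]
 [-1.    -0.001 -0.   ]]
[ 1.0000e-02 -3.8619e+00 -3.5894e+00  6.3270e-01  4.0000e-04  4.0000e-04]
[ 1.0000e-02 -3.8619e+00 -3.5894e+00 -3.6730e-01 -3.0000e-04  3.0000e-04]
[-0.14340088  0.00037195 -0.0661619 ] [[-0.001  0.264 -0.964]
 [ 1.     0.001 -0.001]
 [ 0.    -0.964 -0.264]]
```

Call:
move_arm([
  [50, 0, -0.97, -0.9, 0, 0, 0],
  [50, 0, -0.97, -0.9, 0, 0, 0],
  [50, 0, -0.97, -0.9, 0, 0, 0],
  [50, 0, -0.97, -0.9, 0, 0, 0],
])

```text
time_s: 0.65
eef_pos: [0.2826, -0.3475, 0.2305]
eef_rot: [2.018, 0.385, -2.017]
contact_force: [0.3, -1.0, 0.1]
width: 0.587
```

Call:
move_arm([
  [50, 0, -0.97, -0.9, 0, 0, 0],
  [50, 0, -0.97, -0.9, 0, 0, 0],
  [50, 0, -0.97, -0.9, 0, 0, 0],
  [50, 0, -0.97, -0.9, 0, 0, 0],
])

```text
time_s: 1.15
eef_pos: [0.3557, -0.1606, 0.231]
eef_rot: [2.016, 0.389, -2.014]
contact_force: [-0.7, 0.4, -0.7]
width: 0.59
```

Call:
move_arm([
  [50, 0, -0.97, -0.9, 0, 0, 0],
  [50, 0, -0.97, -0.9, 0, 0, 0],
  [50, 0, -0.97, -0.9, 0, 0, 0],
  [50, 0, -0.97, -0.9, 0, 0, 0],
])

```text
time_s: 1.65
eef_pos: [0.4284, 0.0264, 0.2315]
eef_rot: [2.014, 0.392, -2.012]
contact_force: [-0.5, -1.2, 0.3]
width: 0.584
```

Run:
```python
from h import *
s=arm.state();print(s['time_s'],s['eef_pos'],s['qpos'],s['width'])
print(rel([.541,.225,.22],tgt_rot(-.045,1)))
```

```text
1.65 [0.42843862 0.02639004 0.2314961 ] [-0.21822241 -0.1627909   1.95295188  0.00230934  1.35136998  0.96908515] 0.5837117380111849
[ 7.9900e-02 -9.4760e-01 -1.1907e+00 -3.6380e-01 -7.0000e-04  3.0000e-04]
```

Call:
move_arm([
  [50, 0.08, -0.9, -1, -0.364, 0, 0],
  [50, 0.08, -0.9, -1, -0.364, 0, 0],
  [50, 0.08, -0.9, -1, -0.364, 0, 0],
  [50, 0.08, -0.9, -1, -0.364, 0, 0],
  [50, 0.08, -0.9, -1, -0.364, 0, 0],
  [50, 0.08, -0.9, -1, -0.364, 0, 0],
  [50, 0.08, -0.9, -1, -0.364, 0, 0],
  [50, 0.08, -0.9, -1, -0.364, 0, 0],
])

```text
time_s: 2.65
eef_pos: [0.5177, 0.2065, 0.2198]
eef_rot: [1.247, 1.187, -1.244]
contact_force: [-0.0, -0.6, -0.0]
width: 0.587
```

Run:
```python
from h import *
import pickle
s=arm.state();c=viewer.get_calibration('wrist');im=viewer.snapshot('wrist')
pickle.dump(c,open('w1.pkl','wb'))
cv2.imwrite('pics/w1.png',im[:,:,::-1]);print(s['eef_pos'],s['qpos'])
```

```text
[0.51774454 0.20648779 0.21975927] [0.16552966 0.15148554 1.66468931 0.00179156 1.32464744 0.21392566]
```

View pics/w1.png

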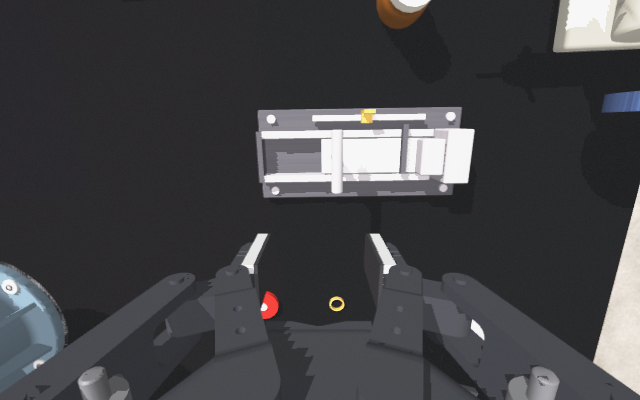

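The wrist view shows the crossbar at about (338,130–192), the tab at about (367,116) and the dark blade at about (405,150). I'll zoom in to measure them.

Run:
```python
import cv2
a=cv2.imread('pics/w1.png')[95:205,245:485]
b=cv2.resize(a,None,fx=3.3333,fy=3.3333,interpolation=2);cv2.imwrite('pics/w1c.png',b);print(b.shape)
```

```text
(367, 800, 3)
```

View pics/w1c.png

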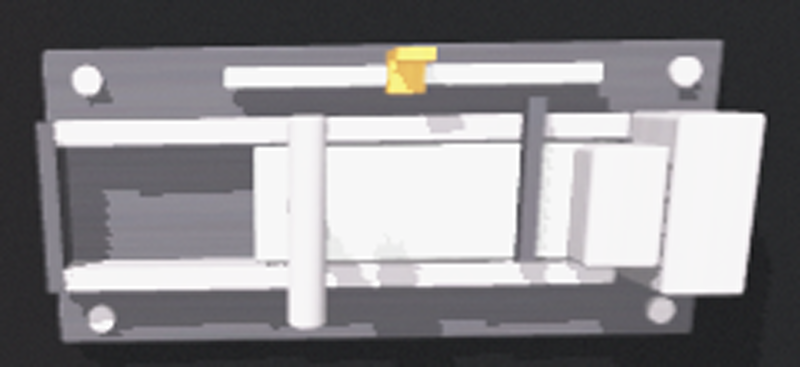

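Run:
```python
from h import *
import pickle
c=pickle.load(open('w1.pkl','rb'));print(c['xyz'])
P=lambda u,v:(245+u/3.3333-.35,95+v/3.3333-.35)
g=lambda n,u,v,z:print(n,onz(c,*P(u,v),z).round(4))
g('bar +y',306,118,.08);g('bar -y',306,325,.08)
g('barL',289,220,.082);g('barR',325,220,.082)
for u,v in[(43,50),(722,42),(692,332),(63,342)]: g('base',u,v,.012)
g('tabL',397,54,.052);g('tabR',436,54,.052)
g('bladetipL',528,98,.04);g('bladetipR',546,98,.04);g('bladebotL',520,258,.04);g('bladebotR',536,258,.04)
```

```text
[0.52052259 0.27229314 0.36328046]
bar +y [0.5382 0.2644 0.08  ]
bar -y [0.5362 0.2012 0.08  ]
barL [0.532  0.2347 0.082 ]
barR [0.5429 0.2341 0.082 ]
base [0.4484 0.291  0.012 ]
base [0.6933 0.2819 0.012 ]
base [0.6907 0.1738 0.012 ]
base [0.4446 0.1819 0.012 ]
tabL [0.5697 0.2821 0.052 ]
tabR [0.5822 0.2815 0.052 ]
bladetipL [0.6156 0.2662 0.04  ]
bladetipR [0.6217 0.2659 0.04  ]
bladebotL [0.6144 0.2117 0.04  ]
bladebotR [0.6201 0.2114 0.04  ]
```

Run:
```python
from h import *
print(rel([.5373,.2328,.12],tgt_rot(-.035,1)))
```

```text
[ 6.659e-01  1.225e-01 -1.786e-01 -4.200e-03 -6.000e-04 -1.000e-04]
```

Call:
move_arm([
  [50, 0.2, 0.1225, -0.1785, -0.004, 0, 0],
  [50, 0.4, 0.1225, -0.1785, -0.004, 0, 0],
  [50, 0.66, 0.1225, -0.1785, -0.004, 0, 0],
  [50, 0.66, 0.1225, -0.1785, -0.004, 0, 0],
])

```text
time_s: 3.2
eef_pos: [0.5347, 0.2319, 0.1176]
eef_rot: [1.234, 1.196, -1.242]
contact_force: [-0.5, -0.4, -0.8]
width: 0.586
```

Run:
```python
from h import *
import pickle
s=arm.state();c=viewer.get_calibration('wrist');im=viewer.snapshot('wrist')
pickle.dump(c,open('w2.pkl','wb'))
cv2.imwrite('pics/w2.png',im[:,:,::-1]);print(s['time_s'],s['eef_pos'],s['qpos'])
print(rel([.5373,.2328,.062],tgt_rot(-.035,1)))
```

```text
3.2 [0.53474127 0.23191246 0.11763577] [0.20477142 0.32646335 1.67370749 0.0018266  1.14770876 0.24159393]
[ 0.3871  0.0062 -0.003  -0.0007 -0.0004  0.0008]
```

View pics/w2.png

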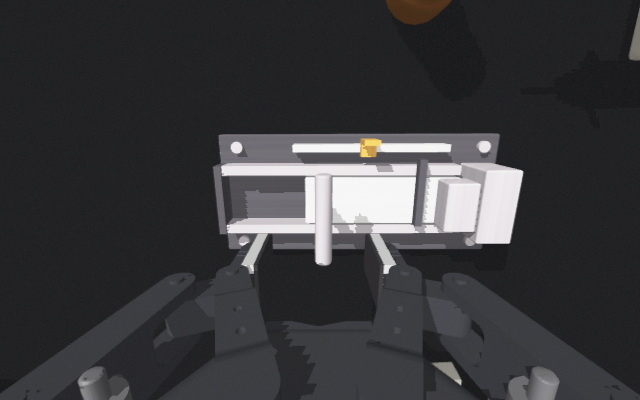

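Between the two fingers the crossbar appears at (323,175–262), with the tab top at about (371,142) and the blade at about (422,190). I'll re-measure from this closer view.

Run:
```python
from h import *
import pickle
s=arm.state();c=viewer.get_calibration('wrist');im=viewer.snapshot('wrist');pickle.dump(c,open('w3.pkl','wb'))
cv2.imwrite('pics/w3.png',im[:,:,::-1]);print(s['time_s'],s['eef_pos'],c['xyz'])
b=cv2.resize(im[125:275,300:500,::-1],None,fx=4,fy=4,interpolation=2);cv2.imwrite('pics/w3c.png',b)
```

```text
3.25 [0.53649024 0.23231107 0.12006917] [0.53889332 0.29825615 0.26355239]
```

View pics/w3c.png

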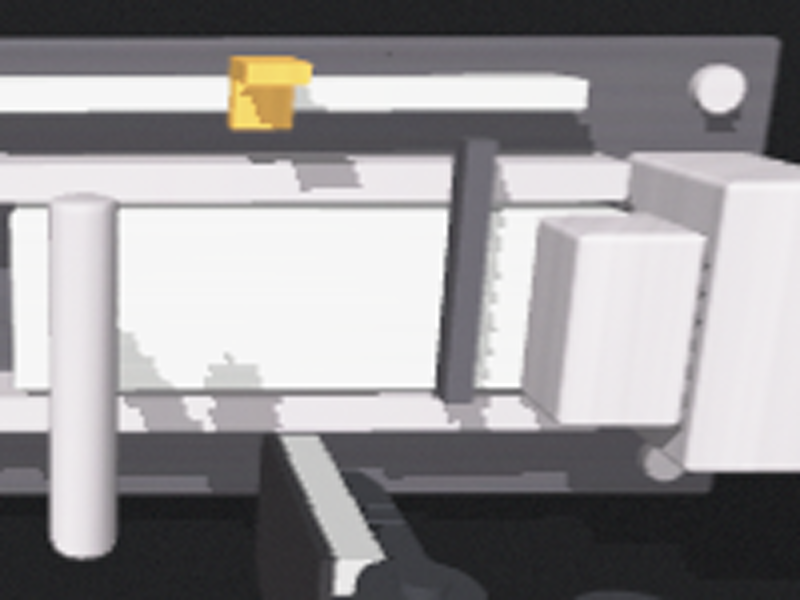

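Run:
```python
from h import *
import pickle
for w,o,k in(('w1',(245,95),3.3333),('w3',(300,125),4)):
    c=pickle.load(open(w+'.pkl','rb'))
    for p in [(.576,.2818,.052),(.576,.2818,.012),(.576,.2818,.030),(.576,.272,.052),(.576,.272,.03)]: print(w,p,((proj(c,p)-o+.5)*k).round(0))
c=pickle.load(open('w3.pkl','rb'))
P=lambda u,v:(300+u/4-.4,125+v/4-.4)
g=lambda n,u,v,z:print(n,onz(c,*P(u,v),z).round(4))
g('bar+',84,195,.08);g('bar-',83,555,.08);g('bar mid',83.5,375,.086)
g('t',232,57,.052);g('t',296,57,.052);g('t',247,83,.052);g('t',311,83,.052)
g('t',230,128,.052);g('t',293,128,.052)
g('bl',456,140,.04);g('bl',494,140,.04);g('bl',440,400,.04);g('bl',472,400,.04)
```

```text
w1 (0.576, 0.2818, 0.052) [417.  54.]
w1 (0.576, 0.2818, 0.012) [397.  59.]
w1 (0.576, 0.2818, 0.03) [406.  57.]
w1 (0.576, 0.272, 0.052) [417.  86.]
w1 (0.576, 0.272, 0.03) [406.  87.]
w3 (0.576, 0.2818, 0.052) [280.  75.]
w3 (0.576, 0.2818, 0.012) [248.  62.]
w3 (0.576, 0.2818, 0.03) [261.  68.]
w3 (0.576, 0.272, 0.052) [279. 128.]
w3 (0.576, 0.272, 0.03) [261. 116.]
bar+ [0.5388 0.2655 0.08  ]
bar- [0.5362 0.1991 0.08  ]
bar mid [0.5376 0.2359 0.086 ]
t [0.5672 0.2854 0.052 ]
t [0.5791 0.285  0.052 ]
t [0.57   0.2805 0.052 ]
t [0.5819 0.2801 0.052 ]
t [0.5668 0.2723 0.052 ]
t [0.5787 0.2718 0.052 ]
bl [0.6136 0.2667 0.04  ]
bl [0.6212 0.2665 0.04  ]
bl [0.6131 0.2113 0.04  ]
bl [0.6199 0.211  0.04  ]
```

Call:
move_arm([
  [50, 0.2, 0.006, -0.002, 0, 0, 0],
  [50, 0.387, 0.006, -0.002, 0, 0, 0],
  [50, 0.387, 0.006, -0.002, 0, 0, 0],
])

```text
time_s: 3.68
eef_pos: [0.5384, 0.2328, 0.0638]
eef_rot: [1.238, 1.193, -1.236]
contact_force: [-0.5, 0.1, 0.4]
width: 0.586
```

Run:
```python
from h import *
s=arm.state();im=viewer.snapshot('wrist');im2=viewer.snapshot('side')
cv2.imwrite('pics/w4.png',np.vstack([im[100:400,:,::-1],cv2.resize(im2[200:330,200:420,::-1],(508,300))[:, :].repeat(1,0) if 0 else cv2.resize(im2[200:330,200:477,::-1],(640,300))]))
s=arm.state();print(s['time_s'],s['eef_pos'],s['contact_force'])
print(rel([.5375,.2325,.062],tgt_rot(-.035,1)))
```

```text
3.775 [0.54018715 0.23325428 0.06584948] [-1.34215919  0.82508186  0.66637986]
[ 0.0256 -0.0178  0.0058 -0.0007 -0.0008 -0.0012]
```

View pics/w4.png

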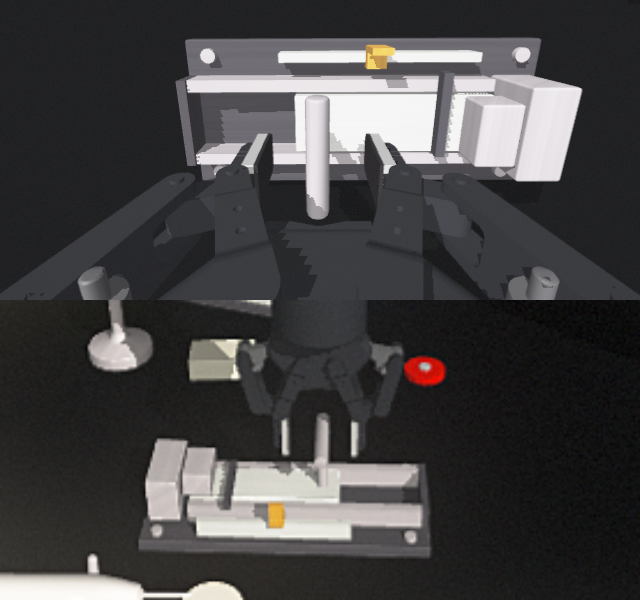

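Both views show the fingers either side of the bar with the post clear below, so I'll close on it.

Call:
move_arm([
  [30, 0.02, -0.015, 0.004, 0, 0, 0],
  [20, 0.02, -0.015, 0.004, 0, 0, 0],
  [10, 0.02, -0.015, 0.004, 0, 0, 0],
  [0, 0.02, -0.015, 0.004, 0, 0, 0],
  [0, 0.02, -0.015, 0.004, 0, 0, 0],
  [0, 0.02, -0.015, 0.004, 0, 0, 0],
], force=60)

```text
time_s: 4.53
eef_pos: [0.538, 0.2329, 0.0639]
eef_rot: [1.24, 1.191, -1.232]
contact_force: [-3.9, 0.2, 5.9]
width: 0.115
```

Run:
```python
from h import *
s=arm.state();im=viewer.snapshot('wrist');cv2.imwrite('pics/w5.png',im[:,:,::-1])
s2=arm.state()
for s in(s,s2):print(s['time_s'],s['eef_pos'],s['contact_force'],s['width']*85.4,s['joint_velocities'].round(3))
```

```text
4.525 [0.53797126 0.23289626 0.06388331] [-3.85252602  0.16301814  5.87215468] 9.832941198748257 [-0.    -0.    -0.003 -0.     0.001 -0.001]
4.575 [0.53798953 0.23289811 0.06386937] [-2.97602062 -0.89284648  6.50676724] 9.800702495198905 [-0.    -0.001 -0.001  0.001 -0.     0.   ]
```

View pics/w5.png

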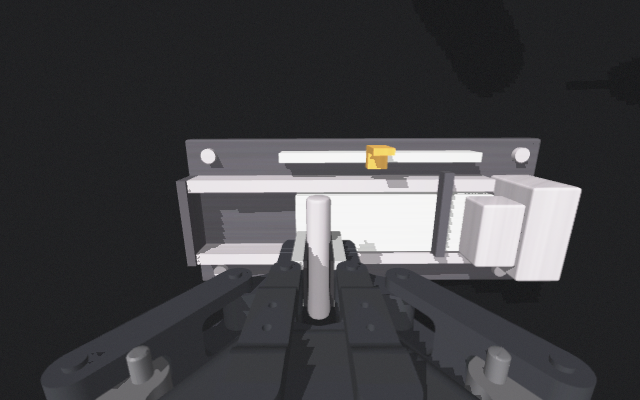

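Run:
```python
from h import *
s=arm.state();p=s['eef_pos'];R0=R.from_rotvec(s['eef_rot']);print(R0.as_matrix().round(4))
x=np.array([np.cos(.035),-np.sin(.035),0])
for d in(.066,.07,.072):print(d,rel(p-d*x,R0,s))
```

```text
[[ 0.0039  0.9993 -0.0371]
 [ 0.0026 -0.0371 -0.9993]
 [-1.      0.0038 -0.0027]]
0.066 [-0.0017 -0.44    0.0009  0.      0.      0.    ]
0.07 [-0.0018 -0.4667  0.001   0.      0.      0.    ]
0.072 [-0.0018 -0.48    0.001   0.      0.      0.    ]
```

Call:
move_arm([
  [0, 0, -0.05, 0, 0, 0, 0],
  [0, 0, -0.11, 0, 0, 0, 0],
  [0, 0, -0.18, 0, 0, 0, 0],
  [0, -0.001, -0.25, 0, 0, 0, 0],
  [0, -0.001, -0.32, 0, 0, 0, 0],
  [0, -0.001, -0.38, 0.001, 0, 0, 0],
  [0, -0.002, -0.42, 0.001, 0, 0, 0],
  [0, -0.002, -0.44, 0.001, 0, 0, 0],
  [0, -0.002, -0.44, 0.001, 0, 0, 0],
])

```text
time_s: 5.7
eef_pos: [0.4743, 0.235, 0.0641]
eef_rot: [1.243, 1.187, -1.228]
contact_force: [9.7, -1.0, -11.9]
width: 0.115
```

Run:
```python
from h import *
s=arm.state();im=viewer.snapshot('wrist');cv2.imwrite('pics/w6.png',im[:,:,::-1])
s2=arm.state()
for s in(s,s2):print(s['time_s'],s['eef_pos'],s['contact_force'],s['width']*85.4,(np.array([.53799,.2329,0])-s['eef_pos'])@[np.cos(.035),-np.sin(.035),0])
```

```text
5.7 [0.47429359 0.23503782 0.06405491] [  9.66845856  -1.03878682 -11.8815621 ] 9.813950119574342 0.06373220603894879
5.75 [0.47434089 0.2350459  0.06402187] [  9.63363684  -0.43805639 -10.636423  ] 9.969438985507828 0.06368521717613501
```

View pics/w6.png

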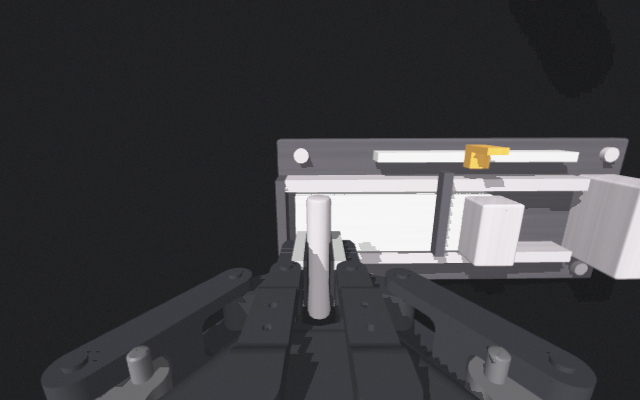

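Call:
move_arm([
  [0, 0, -0.03, 0, 0, 0, 0],
  [0, 0, -0.045, 0, 0, 0, 0],
  [0, 0, -0.058, 0, 0, 0, 0],
  [0, 0, -0.064, 0, 0, 0, 0],
  [0, 0, -0.068, 0, 0, 0, 0],
  [0, 0, -0.068, 0, 0, 0, 0],
])

```text
time_s: 6.5
eef_pos: [0.468, 0.2353, 0.0641]
eef_rot: [1.249, 1.181, -1.222]
contact_force: [17.3, -0.6, -16.2]
width: 0.113
```

```bash
cat >> h.py <<'E'
def st():
    s=arm.state();print(s['time_s'],s['eef_pos'].round(5),s['contact_force'].round(2),round(s['width']*85.4,2),'travel',((np.array([.53799,.2329,0])-s['eef_pos'])@[np.cos(.035),-np.sin(.035),0]).round(5));return s
E
python3 - <<'E'
from h import *
st();st()
E
```

```text
6.5 [0.46804 0.23529 0.06411] [ 17.33  -0.56 -16.19] 9.61 travel 0.06999
6.5 [0.46804 0.23529 0.06411] [ 17.33  -0.56 -16.19] 9.61 travel 0.06999
```

Call:
move_arm([
  [0, 0, -0.03, 0, 0, 0, 0],
  [0, 0, -0.04, 0, 0, 0, 0],
  [0, 0, -0.04, 0, 0, 0, 0],
])

```text
time_s: 6.88
eef_pos: [0.4681, 0.2353, 0.0641]
eef_rot: [1.256, 1.172, -1.212]
contact_force: [26.0, 1.4, -27.2]
width: 0.118
```

Run:
```python
from h import *
import pickle
s=st();c=viewer.get_calibration('wrist');im=viewer.snapshot('wrist');pickle.dump(c,open('w7.pkl','wb'));cv2.imwrite('pics/w7.png',im[:,:,::-1])
print(R.from_rotvec(s['eef_rot']).as_matrix().round(4),c['xyz'])
cv2.imwrite('pics/w7c.png',cv2.resize(im[125:275,400:600,::-1],None,fx=4,fy=4,interpolation=2))
```

```text
6.875 [0.46806 0.23529 0.06414] [ 25.96   1.39 -27.16] 10.05 travel 0.06997
[[ 0.0313  0.9988 -0.0385]
 [ 0.0051 -0.0387 -0.9992]
 [-0.9995  0.0311 -0.0063]] [0.46576905 0.30067217 0.20791226]
```

View pics/w7c.png

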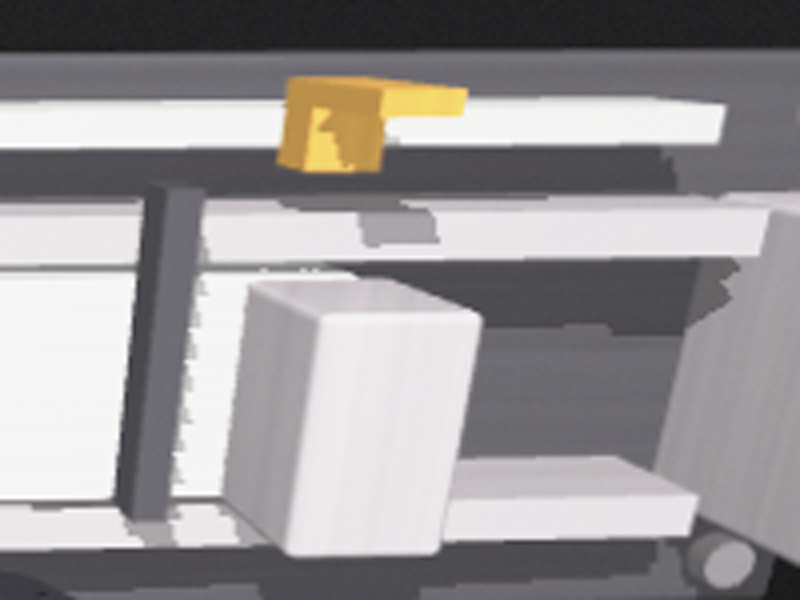

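The slide is against the stop: force rose from 17 to 26 N and travel stayed at 70.0 mm. Before easing back, I'll check the measured offset between blade and tab.

Run:
```python
from h import *
import pickle
c=pickle.load(open('w7.pkl','rb'))
P=lambda u,v:(400+u/4-.4,125+v/4-.4)
x=np.array([np.cos(.035),-np.sin(.035),0])
g=lambda n,u,v,z:print(n,onz(c,*P(u,v),z).round(4),(onz(c,*P(u,v),z)@x).round(4))
g('tab',383,112,.052);g('tab',466,112,.052);g('tabtop-l',372,82,.052);g('tabtopr',467,90,.052)
g('bl',163,190,.04);g('bl',206,190,.04);g('bl',134,515,.04);g('bl',168,515,.04)
```

```text
tab [0.5705 0.281  0.052 ] 0.5604
tab [0.5827 0.2805 0.052 ] 0.5725
tabtop-l [0.5684 0.2852 0.052 ] 0.5581
tabtopr [0.5823 0.2836 0.052 ] 0.5721
bl [0.5453 0.2689 0.04  ] 0.5356
bl [0.5521 0.2686 0.04  ] 0.5423
bl [0.5446 0.2139 0.04  ] 0.5367
bl [0.5504 0.2136 0.04  ] 0.5425
```

Call:
move_arm([
  [0, 0, -0.03, 0, 0, 0, 0],
  [0, 0, -0.015, 0, 0, 0, 0],
  [0, 0, 0, 0, 0, 0, 0],
  [0, 0, 0.018, 0, 0, 0, 0],
  [0, 0, 0.036, 0, 0, 0, 0],
  [0, 0, 0.054, 0, 0, 0, 0],
  [0, 0, 0.072, 0, 0, 0, 0],
  [0, 0, 0.09, 0, 0, 0, 0],
  [0, 0, 0.108, 0, 0, 0, 0],
  [0, 0, 0.124, 0, 0, 0, 0],
  [0, 0, 0.138, 0, 0, 0, 0],
  [0, 0, 0.148, 0, 0, 0, 0],
  [0, 0, 0.154, 0, 0, 0, 0],
  [0, 0, 0.154, 0, 0, 0, 0],
])

```text
time_s: 8.68
eef_pos: [0.4923, 0.2345, 0.0641]
eef_rot: [1.258, 1.17, -1.21]
contact_force: [9.9, 2.1, -13.8]
width: 0.115
```

Run:
```python
from h import *
import pickle
s=st();c=viewer.get_calibration('wrist');im=viewer.snapshot('wrist');pickle.dump(c,open('w8.pkl','wb'));cv2.imwrite('pics/w8.png',im[:,:,::-1]);st()
print(R.from_rotvec(s['eef_rot']).as_matrix().round(4),c['xyz'])
cv2.imwrite('pics/w8c.png',cv2.resize(im[125:275,380:580,::-1],None,fx=4,fy=4,interpolation=2))
```

```text
8.675 [0.49227 0.23447 0.06406] [  9.91   2.11 -13.77] 9.84 travel 0.04575
8.725 [0.49225 0.23446 0.06406] [ 10.34   2.01 -14.43] 9.83 travel 0.04576
[[ 0.034   0.9987 -0.0389]
 [ 0.0057 -0.0391 -0.9992]
 [-0.9994  0.0337 -0.007 ]] [0.48962247 0.29974502 0.20786596]
```

View pics/w8c.png

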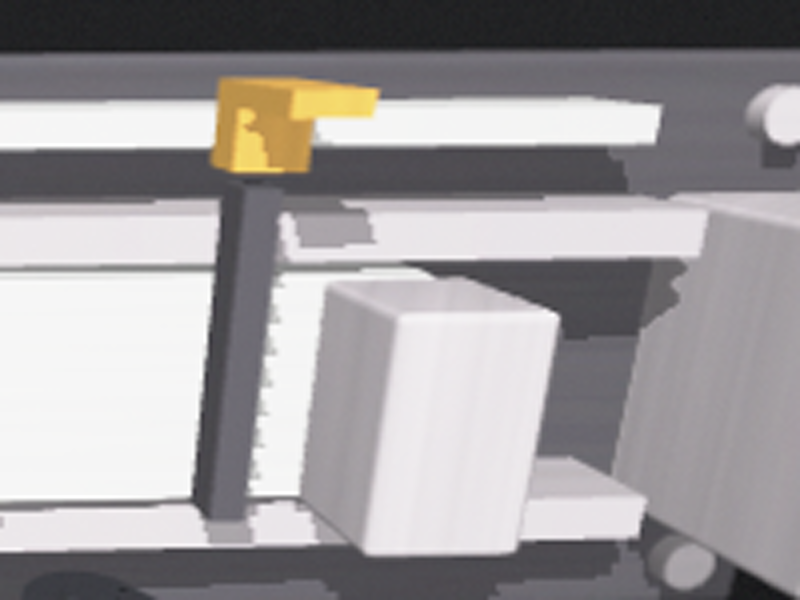

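Run:
```python
from h import *
import pickle
c=pickle.load(open('w8.pkl','rb'))
P=lambda u,v:(380+u/4-.4,125+v/4-.4)
x=np.array([np.cos(.035),-np.sin(.035),0])
g=lambda n,u,v,z:print(n,onz(c,*P(u,v),z).round(4),(onz(c,*P(u,v),z)@x).round(4))
g('tab',293,112,.052);g('tab',377,112,.052)
g('bl',238,190,.04);g('bl',281,190,.04);g('bl',212,515,.04);g('bl',246,515,.04)
# row profiles
im=cv2.imread('pics/w8.png').astype(int)
print(im[152,445:478].tolist());print([r.tolist() for r in im[175,430:455]])
print([im[200,425:452].sum(1).tolist()])
```

```text
tab [0.5703 0.2811 0.052 ] 0.5601
tab [0.5824 0.2806 0.052 ] 0.5723
bl [0.5689 0.268  0.04  ] 0.5592
bl [0.5757 0.2677 0.04  ] 0.5659
bl [0.5685 0.213  0.04  ] 0.5607
bl [0.5743 0.2127 0.04  ] 0.5666
[[73, 145, 187], [74, 145, 186], [75, 146, 187], [73, 145, 187], [75, 146, 187], [75, 145, 188], [74, 145, 188], [83, 165, 214], [99, 202, 239], [108, 217, 245], [107, 215, 244], [108, 214, 244], [106, 214, 244], [109, 216, 244], [107, 215, 244], [107, 216, 244], [107, 215, 244], [109, 217, 245], [109, 218, 245], [110, 218, 245], [108, 217, 245], [110, 218, 245], [108, 214, 244], [106, 213, 243], [105, 213, 243], [108, 215, 244], [110, 217, 245], [110, 220, 245], [166, 230, 245], [234, 242, 244], [243, 244, 244], [243, 244, 244], [243, 244, 244]]
[[190, 186, 192], [191, 186, 192], [190, 186, 193], [190, 186, 192], [165, 160, 165], [92, 89, 90], [79, 73, 76], [79, 74, 76], [77, 73, 75], [77, 75, 75], [85, 80, 81], [106, 98, 100], [116, 108, 110], [117, 108, 111], [116, 107, 110], [116, 107, 109], [115, 106, 108], [115, 107, 110], [116, 107, 110], [115, 107, 110], [115, 110, 113], [117, 114, 117], [117, 114, 116], [117, 115, 117], [117, 114, 116]]
[[737, 736, 736, 736, 736, 735, 735, 699, 226, 225, 227, 217, 237, 286, 336, 334, 337, 333, 335, 333, 331, 332, 462, 689, 734, 734, 734]]
```

Run:
```python
from h import *
import pickle
c=pickle.load(open('w8.pkl','rb'))
for ya in(-.035,-.037):
    x=np.array([np.cos(ya),np.sin(ya),0]);f=lambda u,v,z:onz(c,u,v,z)@x
    t=[f(452.4,152,.052),f(473.1,152,.052)];b=[f(438,200,.04),f(447.3,200,.04)]
    print(t,b,np.mean(t)-np.mean(b))
```

```text
[np.float64(0.5598191725226218), np.float64(0.5717819834327498)] [np.float64(0.5603980102325986), np.float64(0.5664239148932663)] 0.0023896154147533544
[np.float64(0.5592156146676579), np.float64(0.5711785609550225)] [np.float64(0.5598572131773455), np.float64(0.565883271326226)] 0.0023268455595544246
```

Call:
move_arm([
  [0, 0, -0.006, 0, 0, 0, 0],
  [0, 0, -0.002, 0, 0, 0, 0],
  [0, 0, 0.002, 0, 0, 0, 0],
  [0, 0, 0.006, 0, 0, 0, 0],
  [0, 0, 0.006, 0, 0, 0, 0],
  [0, 0, 0.006, 0, 0, 0, 0],
])

```text
time_s: 9.48
eef_pos: [0.4949, 0.2344, 0.064]
eef_rot: [1.261, 1.167, -1.207]
contact_force: [8.8, 2.0, -10.1]
width: 0.118
```

Run:
```python
from h import *
import pickle
s=st();c=viewer.get_calibration('wrist');im=viewer.snapshot('wrist');pickle.dump(c,open('w9.pkl','wb'));cv2.imwrite('pics/w9.png',im[:,:,::-1]);st()
print(im[152,435:485].astype(int).tolist()[::1][5:40])
print(im[200,425:465].astype(int).sum(1).tolist())
```

```text
9.475 [0.49491 0.2344  0.06403] [  8.75   2.   -10.08] 10.07 travel 0.0431
9.525 [0.49493 0.23441 0.06402] [  9.63   1.03 -10.35] 9.72 travel 0.04309
[[187, 145, 74], [186, 145, 74], [188, 146, 75], [187, 145, 74], [188, 146, 74], [187, 145, 73], [188, 145, 73], [214, 164, 83], [239, 201, 100], [244, 216, 108], [244, 215, 108], [244, 214, 108], [244, 214, 108], [244, 215, 107], [244, 216, 108], [244, 216, 108], [244, 216, 108], [245, 217, 108], [245, 218, 111], [245, 219, 110], [245, 219, 110], [245, 217, 109], [244, 215, 108], [244, 213, 107], [243, 213, 105], [244, 214, 107], [245, 217, 109], [245, 219, 108], [245, 234, 191], [244, 243, 238], [244, 244, 243], [244, 244, 243], [244, 244, 243], [244, 243, 243], [244, 243, 243]]
[736, 736, 736, 737, 736, 735, 718, 487, 225, 229, 223, 226, 259, 320, 333, 336, 332, 328, 332, 335, 334, 363, 490, 588, 586, 594, 695, 734, 734, 732, 732, 732, 732, 732, 709, 571, 485, 485, 482, 488]
```

Run:
```python
from h import *
import pickle
c=pickle.load(open('w9.pkl','rb'))
for ya in(-.035,-.037):
    x=np.array([np.cos(ya),np.sin(ya),0]);f=lambda u,v,z:onz(c,u,v,z)@x
    t=[f(447.4,152,.052),f(467.9,152,.052)];b=[f(437.35,200,.04),f(446.75,200,.04)]
    print(np.round(t,4),np.round(b,4),np.mean(t)-np.mean(b))
im=viewer.snapshot('side');cv2.imwrite('pics/s9.png',im[:,:,::-1])
cv2.imwrite('pics/s9c.png',cv2.resize(im[250:315,250:400,::-1],None,fx=5,fy=5,interpolation=2))
```

```text
[0.5598 0.5717] [0.5629 0.569 ] -0.00018630018961540706
[0.5592 0.5711] [0.5623 0.5684] -0.0002491771863888381
```

View pics/s9c.png

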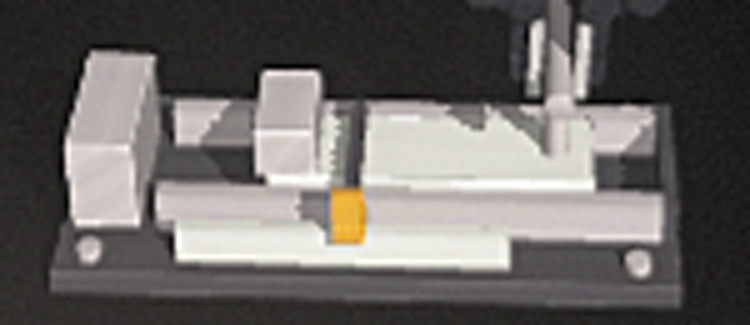

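View pics/w9.png

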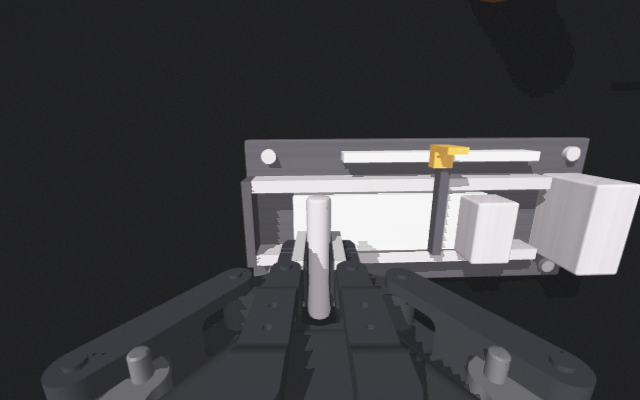

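Run:
```python
from h import *
c=viewer.get_calibration('side');im=cv2.imread('pics/s9.png').astype(int)
for r in(276,280,284):print(r,im[r,312:330].sum(1).tolist())
for r in(289,292):print(r,[tuple(q) for q in im[r,312:328].tolist()])
print(proj(c,[.576,.2815,.052]),proj(c,[.576,.2665,.04]))
```

```text
276 [634, 386, 505, 630, 654, 636, 419, 360, 243, 223, 175, 634, 661, 636, 631, 640, 638, 639]
280 [635, 434, 636, 666, 468, 382, 403, 294, 239, 218, 267, 673, 661, 654, 649, 648, 646, 651]
284 [711, 611, 634, 648, 470, 375, 367, 244, 227, 193, 503, 656, 644, 636, 644, 642, 637, 641]
289 [(106, 109, 111), (108, 110, 113), (111, 109, 112), (115, 102, 99), (78, 159, 212), (60, 177, 238), (60, 182, 239), (60, 179, 237), (58, 177, 236), (51, 175, 238), (120, 181, 223), (180, 176, 185), (179, 178, 182), (172, 175, 182), (174, 175, 182), (172, 174, 183)]
292 [(128, 129, 137), (133, 135, 140), (134, 132, 137), (142, 127, 126), (89, 170, 226), (59, 180, 236), (60, 182, 235), (62, 180, 234), (61, 176, 233), (61, 181, 235), (40, 157, 221), (158, 175, 194), (201, 200, 209), (196, 200, 211), (195, 200, 208), (193, 198, 207)]
[319.7005963  287.75235652] [320.1513994  287.25662033]
```

Run:
```python
from h import *
st();im=viewer.snapshot('scene');cv2.imwrite('pics/sc9.png',im[:,:,::-1]);st()
```

```text
9.575 [0.49495 0.23439 0.06404] [ 9.63  0.84 -9.55] 9.83 travel 0.04307
9.625 [0.49492 0.2344  0.06401] [  9.72   1.29 -10.2 ] 9.96 travel 0.04309
```

View pics/sc9.png

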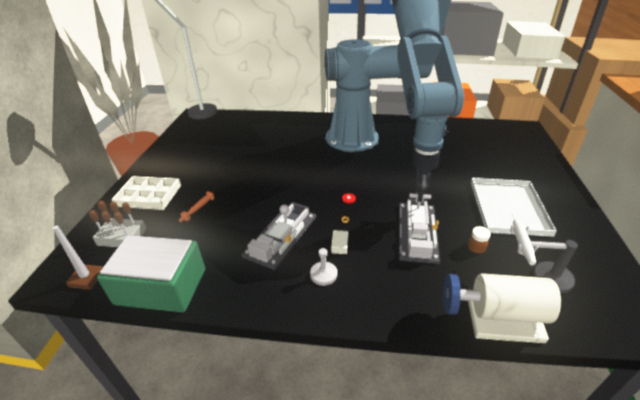

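The scene view shows every bystander where it started: ball clamp (282,235), wheel (349,198), block (340,242), third hand (323,272) and jar (479,239). The grip is holding steady.

Run:
```python
from h import *
print(arm.hand_in());st()
```

```text
the job is handed in; nothing more can be done
None
the job is handed in; nothing more can be done
```

The slide of the crossbar clamp is open about 43.1 mm, with the index blade in line with the middle of the brass tab. The gripper is still holding it against the spring. I handed the job in at about 9.6 s.

- **Pull to the stop:** I gripped the crossbar and pulled the slide out to 70.0 mm. Pulling harder raised the force from 17 to 26 N without any more travel, so it was against the end stop.
- **Easing back:** I let it back slowly, at about 20 mm/s, without releasing the grip.
- **Alignment:** The last wrist picture puts the blade 0.2 mm past the tab's middle, towards closed. Four other estimates put the tab between 43.0 and 43.5 mm.
- **Disagreement:** The coarser side view suggested the blade was up to about 1 mm on the open side. At 2 mm per pixel, and with the blade's side face in view, I trusted it less and made no correction.
- **Holding:** The last readings were steady at 43.1 mm and about 9.7 N along the pull, close to the expected spring force.
- **Undisturbed:** The tab measured the same place throughout, to within 0.5 mm. In the last scene picture the ball-knob clamp and the loose items look unmoved. I checked those by eye, not by measurement.

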